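# Screw the lid back on the desiccant jar

## Task

Close the white desiccant jar that is held in the bench clamp so that its contents stay dry: pick up the blue lid, set it level on the neck, turn it backward (anticlockwise) under light pressure until it drops into the thread starts, then screw it clockwise until it is fully home and the seal is squeezed down, and let go. Do not cant the lid on the thread, do not force it before the thread has caught, tighten it only hand-tight, and leave the other things on the bench where they are.

Things in the scene. Friction and masses are not known exactly. Their poses are not given: they have to be found in the camera images.
- lid_center (a point): Blue screw lid of the jar, a round cup lying on the table open side down: 58 mm outside diameter, 25.5 mm tall, ribbed side, 30 to 65 g; it can be gripped across its diameter in any direction. This point is on its axis half-way up the outside, 12.75 mm above the lower edge and 12.75 mm below the flat top; z is the axis, up through the top.
- lid: The same lid; origin at the centre of its lower edge. Skirt 3 mm thick, inside diameter 52 mm, ceiling 22 mm above the lower edge. Inside, three lugs 120 deg apart (8 mm wide, 3 mm thick, middle 4 mm above the lower edge) reach inward to 22.2 mm from the axis.
- rim (a point): Centre of the open jar's mouth in the plane of its hard lip, 160 mm above the table; z up. Neck 41 mm in diameter, its top bevelled so that a lid up to about 3 mm off-centre finds its way on, then has 1.6 mm of play. Height of lid_center from here: -2.4 to +2 mm with the lugs on top of the thread ridges, -4.7 mm dropped between them, -7.9 mm fully screwed home.
- holder: Steel clamp holder and the white jar (76 mm diameter) that it holds fast; 150 x 120 mm base plate, 92 mm tall aluminium upright on its +x side; origin on the table, on the jar's axis. Its axes are those of the clamp; how the jar and its thread are turned in it differs every time and is not measured.
- thread (a point): On the jar's axis, 8.2 mm below the lip, level with the tops of the thread starts. Three ridges out to 24.4 mm radius, 120 deg apart, each 78 deg long, falling 5.1 mm clockwise (from above: the closing way), each ending in a rib 3 mm higher than it; from rib to next start a 34 deg gap lets a lug through (14 deg of play). Lugs on top, turned clockwise, jam on the ribs; coming off a rib top they fall only 2 mm, onto a ridge.
- thread_low (a point): On the jar's axis, 15.9 mm below the lip, level with the ridges' lower ends. Turned anticlockwise (at most 120 deg) lugs on top climb to the starts and drop 7 mm; then 75 to 95 deg clockwise under the ridges brings them to the stops. On the way the lid sinks 0.065 mm per degree; friction holds it where it is left. Keep under 50 N until it sinks; hand-tight at the stops is under 1 N m, 1.5 N m is too much.
- seal_top (a point): Top of the springy orange seal ring (37 mm diameter) on the jar's lip, on the axis, 4.5 mm above the lip when free; the lid's ceiling rests on it once dropped in. It starts to give at 1.5 N, then 2.5 N per mm.
- tape_center (a point): Bystander: roll of tan tape lying flat, 76 mm diameter, 24 mm tall; centre.
- dish_center (a point): Bystander: round steel dish, 84 mm diameter, 24 mm tall; centre.
- spray_center (a point): Bystander: clear spray bottle with a white trigger head, 72 mm diameter, 195 mm tall; point half-way up.
- marker_center (a point): Bystander: black marker pen with a red cap, lying, 133 mm long, 12 mm thick; centre.
- carton_center (a point): Bystander: flat closed purple carton, 250 x 170 x 21 mm; centre.
- cap_center (a point): Bystander: small plain white push-on cap, not the jar's, 40 mm diameter, 16 mm tall; centre.
- reader_center (a point): Bystander: grey and black hand barcode reader lying on its side, 110 mm long, 40 mm tall; point in its head.
There are look-alikes about, which are no part of the job. Several things look just like the lid: the one meant starts farthest to the robot's left.

How it is judged:
On the way:
1. the lid is level on the neck and all its lugs have dropped past the thread starts (z of lid_center in the frame of rim between -0.0105 and -0.0035 m and horizontal distance between lid_center and rim below 0.003 m and angle between lid_center's own z axis and vertical below 0.06 rad), for 0.1 s.
At the end, for the whole second after the job is handed in: The lid sits level (within 0.06 rad) and centred (within 3 mm) on the jar, screwed down so that its half-height point is at least 6.6 mm below the lip (the stops are at 7.9 mm), which only the thread can hold against the seal; it is at rest and released (z of lid_center in the frame of rim between -0.0105 and -0.0066 m and horizontal distance between lid_center and rim below 0.003 m and angle between lid_center's own z axis and vertical below 0.06 rad and linear speed of lid below 0.01 m/s and contact force between lid and the fingers below 0.01 N); the robot touches nothing.
It fails at once if the lid is canted on the neck (cross-threaded, more than 0.15 rad) (horizontal distance between lid_center and rim below 0.012 m and z of lid_center in the frame of rim between -0.012 and 0.004 m and angle between lid_center's own z axis and vertical above 0.15 rad).
It fails at once if the lid is pressed or twisted on the jar with more than 50 N before the thread has begun to draw it down (z of lid_center in the frame of rim above -0.0055 m and contact force between lid and holder above 50 N).
It fails at once if the lid is overtightened or pushed on (more than 140 N on the jar) (contact force between lid and holder above 140 N).
It fails at once if a bystander is moved by more than 30 mm (distance of any of tape_center, dish_center, spray_center, marker_center, carton_center, cap_center, reader_center from where it was at the start of the episode above 0.03 m).
It also fails if it takes over 61 s, if anything falls off the work surface, if the arm or the gripper's body presses on something with over 40 N, if the wrist force passes 120 N, or if a joint passes its speed limit or range.

## Robot

A 6-joint arm with a two-finger parallel gripper is mounted at the origin on the work surface. World frame = base frame: x ahead of the robot, y to its left, z up, the work surface at z = 0. Lengths are in m, angles in rad, forces in N, time in s.
With the tool pointing down it reaches from about 0.35 to 0.975 m from the base axis. Payload 7.1 kg.
Tool frame: the origin (TCP) lies midway between the tips of the shut fingers; the grasp point (between the pads) lies 19 mm behind it; z points along the fingers, x is the direction in which the jaws open and shut, and the axes are right-handed (so a half turn about z gives the same grasp; the last joint's range is limited). The gripper opens to 88 mm and grips with 3 to 60 N. Pads are 20 mm wide; open, the fingers measure 115 mm over their backs; the gripper's body (75 mm by 178 mm) begins 61 mm behind the grasp point.
Start: joints at [-1.229, 0.423, 1.63, -0, 1.089, -0.019], TCP at [0.221, -0.585, 0.223] pointing down, gripper open.
Joint ranges: [-3, 3], [-0.9, 2.11], [0.09, 2.58], [-1.31, 4.45], [0.11, 2.69], [-2.54, 2.54]. Speed limits (rad/s): [2.39, 2.39, 3.01, 3.14, 3.14, 3.14].

## Interface

Orientations are given as a unit quaternion [w, x, y, z].
In Python, from station import move_pose, movel, movej, command_gripper, wait, inverse_kinematics, read_camera, camera_info, MotionError, job_done, get_time, get_joint_pos, get_qvel, get_effort, get_tcp_pos, get_ee_rot, get_ft_force, get_ft_torque, get_grip_width gives the robot as it stands. Calls block until the motion is done:
- move_pose(position, orientation): joint-space move of the TCP to a pose.
- movel(position, frame=None, v=0.15, until_force=None): straight line of the TCP; frame=None keeps the orientation; v is the mean speed in m/s. With until_force (N) it stops when the force on the tool has changed by that much, and returns True; else False.
- movej(angles): joint-space move.
- command_gripper(opening): opening from 0.0 (shut) to 1.0 (fully open); the grip force is fixed at half the most; returns when the fingers have stopped.
- wait(seconds).
- inverse_kinematics(position, orientation): joint angles nearest the present ones, or None.
- read_camera(name): name is "scene" or "top"; returns the picture (420x560x3 uint8, red, green, blue); there is no depth.
- camera_info(name): a dict with "intrinsics" (3x3 intrinsics, pixels), "T" (4x4, takes a point from camera to world coordinates). Camera axes: x right, y up, looking along -z (the intrinsics and any distortion apply to the point x, -y, -z); pixel columns grow to the right and rows downward; lengths in m; the calibration is good to about 2 mm. A picture is of the moment at which its call begins. camera_info takes no time and is no camera call.
A pose or a line that the arm cannot do raises MotionError and nothing moves.
- job_done(): hands the job in, once; it reports no verdict.
Readings, each from a call of its own:
- get_time(): time.
- get_joint_pos(): joint angles.
- get_qvel(): joint speeds.
- get_effort(): joint torques, N m.
- get_tcp_pos(): TCP position.
- get_ee_rot(): TCP orientation.
- get_ft_force(): force on the tool from outside, world axes, zero at the start.
- get_ft_torque(): the same for the moment, N m.
- get_grip_width(): opening from 0.0 (shut) to 1.0 (fully open).
Only numpy, scipy, OpenCV 4.12 (cv2) and the standard library are available. Lean on these libraries where they do the work, as an engineer would, in place of code of your own. Each camera call takes 0.05 s, during which the arm holds its last target.

## Working session

There is one attempt and no reset: what is moved stays moved. The work goes in short steps, each a Python script; the robot and the scene stay as the last script left them, time stands still between calls to the robot, and variables do not carry over. Pictures are saved under pics/ and viewed, and the job is handed in when it is done.

```bash
ls; mkdir -p pics; python3 - <<'E'
from station import *
import cv2
for n in("scene","top"):
    im=read_camera(n); cv2.imwrite(f"pics/{n}0.png",im[:,:,::-1]); i=camera_info(n); print(n,i)
print(get_time(),get_ee_rot(),get_ft_force())
E
```

```text
pics
scene {'intrinsics': array([[421.47412082,   0.        , 282.86471004],
       [  0.        , 421.47412082, 213.27839511],
       [  0.        ,   0.        ,   1.        ]]), 'T': array([[-0.73607382, -0.43387894,  0.51956173,  1.08282034],
       [ 0.67654874, -0.44679278,  0.58536998,  0.63122708],
       [-0.02184327,  0.78238435,  0.62241272,  0.76148472],
       [ 0.        ,  0.        ,  0.        ,  1.        ]])}
top {'intrinsics': array([[430.08269439,   0.        , 282.57727774],
       [  0.        , 430.08269439, 204.37912115],
       [  0.        ,   0.        ,   1.        ]]), 'T': array([[-0.01539437,  0.99297307, -0.11733501,  0.40941705],
       [-0.99964544, -0.01273458,  0.02338444,  0.07023163],
       [ 0.0217259 ,  0.11765339,  0.99281703,  1.34881635],
       [ 0.        ,  0.        ,  0.        ,  1.        ]])}
0.1 [-3.93999494e-04  8.22505433e-01 -5.68756832e-01 -5.69288801e-04] [-0.651734   -0.43984652  0.40359818]
```

View pics/scene0.png

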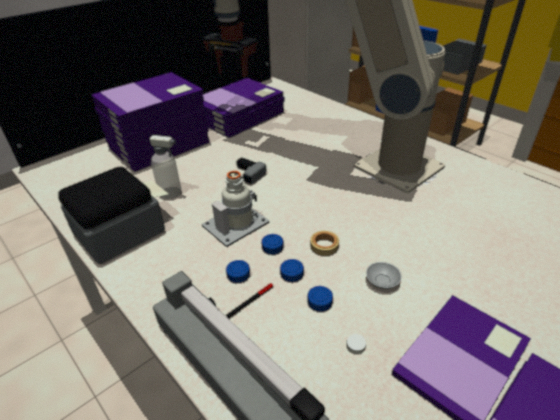

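View pics/top0.png

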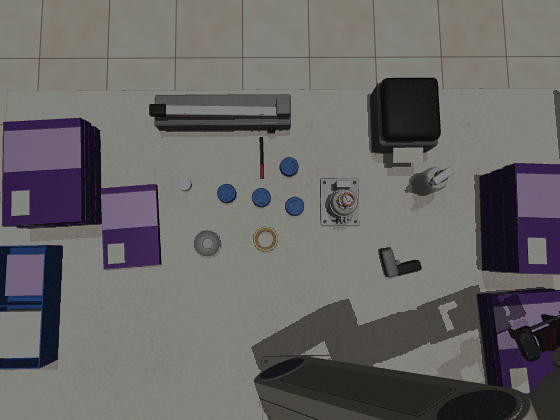

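The top view shows four blue lids, at about (227,193), (261,197), (289,166) and (294,206). Image left is +y, the robot's left, so (227,193) fits "farthest left". In the scene view that is the one at (320,297). I'll confirm with a crop.

```bash
python3 - <<'E'
import cv2,numpy as np
t=cv2.imread("pics/top0.png");s=cv2.imread("pics/scene0.png")
a=cv2.resize(t[140:240,170:370],(800,400),interpolation=cv2.INTER_CUBIC)
b=cv2.resize(s[150:320,190:360],(400,400),interpolation=cv2.INTER_CUBIC)
cv2.imwrite("pics/topc.png",a)
cv2.imwrite("pics/scc.png",cv2.resize(s[155:255,190:290],(600,600),interpolation=cv2.INTER_CUBIC))
E
cat > h.py <<'E'
import cv2,numpy as np
from scipy.optimize import least_squares
from station import camera_info
def proj(P,n):
    i=camera_info(n);T=np.array(i['T']);K=np.array(i['intrinsics'])
    c=(np.atleast_2d(P)-T[:3,3])@T[:3,:3]; c=c*[1,-1,-1]
    u=c@K.T; return u[:,:2]/u[:,2:]
def ray(px,n):
    i=camera_info(n);T=np.array(i['T']);K=np.array(i['intrinsics'])
    d=np.linalg.inv(K)@[px[0],px[1],1]; d=d*[1,-1,-1]
    return T[:3,3],T[:3,:3]@d
def onz(px,n,z):
    o,d=ray(px,n); return o+d*(z-o[2])/d[2]
def mask(im,kind): # im RGB
    h=cv2.cvtColor(im,cv2.COLOR_RGB2HSV); H,S,V=cv2.split(h)
    if kind=='blue': return ((H>100)&(H<122)&(S>120)&(V>35)).astype(np.uint8)
    return ((H>3)&(H<16)&(S>120)&(V>70)).astype(np.uint8)
def blob(m,near,r=25):
    n,l,st,c=cv2.connectedComponentsWithStats(m)
    b=[(st[k][4],k) for k in range(1,n) if np.hypot(*(c[k]-near))<r]
    if not b: return None
    k=max(b)[1]; return c[k],st[k],(l==k).astype(np.uint8)
def hullcent(base,n,r,h):
    a=np.linspace(0,2*np.pi,60)
    P=np.vstack([np.c_[base[0]+r*np.cos(a),base[1]+r*np.sin(a),np.full(60,base[2]+z)] for z in (0,h)])
    H=cv2.convexHull(proj(P,n).astype(np.float32)); M=cv2.moments(H)
    return np.array([M['m10'],M['m01']])/M['m00'],M['m00'],H
E
python3 - <<'E'
import cv2
from h import *
for n,near in(("top",(227,193)),("scene",(320,297))):
    im=cv2.imread(f"pics/{n}0.png")[:,:,::-1].copy()
    c,st,_=blob(mask(im,'blue'),near)
    f=lambda p:hullcent([p[0],p[1],0],n,.029,.0255)[0]-c
    x0=onz(c,n,.012)[:2]; r=least_squares(f,x0)
    print(n,c,st,r.x,hullcent([*r.x,0],n,.029,.0255)[1])
for n,near in(("top",(347,200)),("scene",(234,178))):
    im=cv2.imread(f"pics/{n}0.png")[:,:,::-1].copy()
    b=blob(mask(im,'or'),near); print(n,b and b[:2])
    if b: print(onz(b[0],n,.163))
E
```

```text
top [226.29657795 192.66920152] [218 184  18  18 263] [0.60625765 0.21415296] 294.7268499241909
scene [319.74842767 298.13836478] [308 286  24  25 477] [0.60695352 0.21311598] 588.4511175178923
top (array([347.98148148, 199.01851852]), array([342, 193,  13,  13,  54], dtype=int32))
[ 0.56228228 -0.14047222  0.163     ]
scene (array([233.11764706, 174.33333333]), array([227, 171,  13,   8,  51], dtype=int32))
[ 0.56605931 -0.14101597  0.163     ]
```

View pics/topc.png

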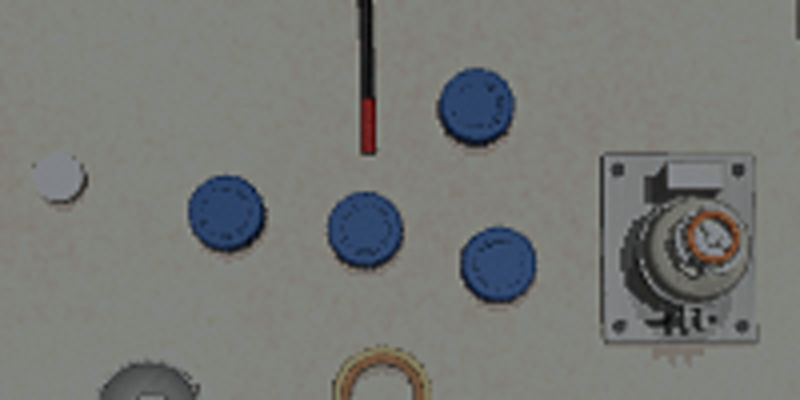

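View pics/scc.png

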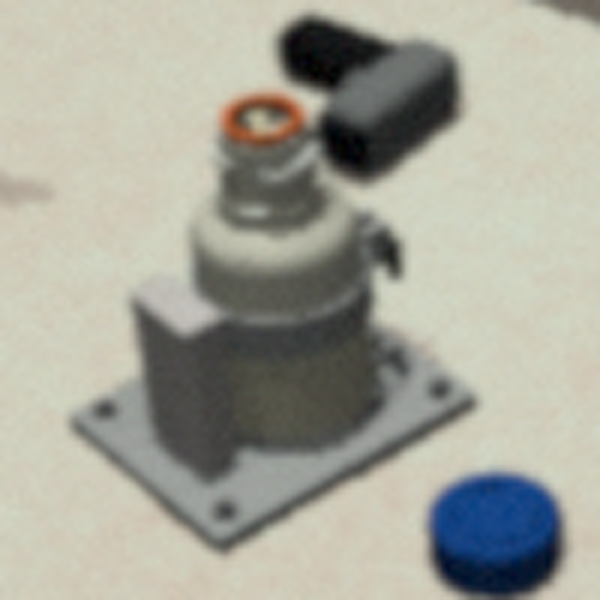

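The crop confirms it: the leftmost blue lid is at crop (227,213), which is top (226.3,192.7), and no other lid is further left. Both cameras put it at about (0.6066, 0.2136). Next I'll refine the rim position.

```bash
python3 - <<'E'
import cv2
from h import *
obs={}
for n,near in(("top",(347,200)),("scene",(234,178))):
    im=cv2.imread(f"pics/{n}0.png")[:,:,::-1].copy()
    h=cv2.cvtColor(im,cv2.COLOR_RGB2HSV);H,S,V=cv2.split(h)
    for th in (90,110,130):
        m=((H>2)&(H<18)&(S>th)&(V>60)).astype(np.uint8)
        c,st,mm=blob(m,near)
        pts=np.argwhere(mm)[:,::-1]
        hu=cv2.convexHull(pts.astype(np.int32)); fill=np.zeros_like(mm);cv2.fillPoly(fill,[hu],1)
        p=np.argwhere(fill)[:,::-1]; cc=p.mean(0)
        f=lambda q:hullcent([q[0],q[1],.160],n,.0185,.0045)[0]-cc
        r=least_squares(f,onz(cc,n,.163)[:2])
        print(n,th,st,cc,len(p),r.x,hullcent([*r.x,.16],n,.0185,.0045)[1])
    obs[n]=cc
# triangulate
def tri(p):
    return np.r_[hullcent([p[0],p[1],p[2]],'top',.0185,.0045)[0]-obs['top'],hullcent(p,'scene',.0185,.0045)[0]-obs['scene']]
r=least_squares(tri,[.563,-.14,.16]);print(r.x,r.fun)
# plate corners in top
s=cv2.imread("pics/top0.png");cv2.imwrite("pics/ptop.png",cv2.resize(s[165:245,305:385],(640,640),interpolation=cv2.INTER_CUBIC))
E
```

```text
top 90 [342 193  13  13  68] [347.93661972 198.95774648] 142 [ 0.56255925 -0.14045593] 140.62983162351884
top 110 [342 193  13  13  59] [347.7810219  199.03649635] 137 [ 0.56234302 -0.14001255] 140.63383052125573
top 130 [342 193  13  13  54] [347.71111111 198.97037037] 135 [ 0.56253159 -0.1398229 ] 140.62701214198023
scene 90 [227 171  14   9  71] [233.34 174.64] 100 [ 0.56571599 -0.14060257] 108.41431554290466
scene 110 [227 171  14   8  60] [233.28089888 174.61797753] 89 [ 0.56576261 -0.14079368] 108.39129183930345
scene 130 [227 171  13   8  46] [233.23529412 174.58823529] 85 [ 0.56576193 -0.14098926] 108.36094194697216
[ 0.56384549 -0.1415917   0.15837153] [ 0.51423932 -0.39793197  0.50648677  0.14997381]
```

View pics/ptop.png

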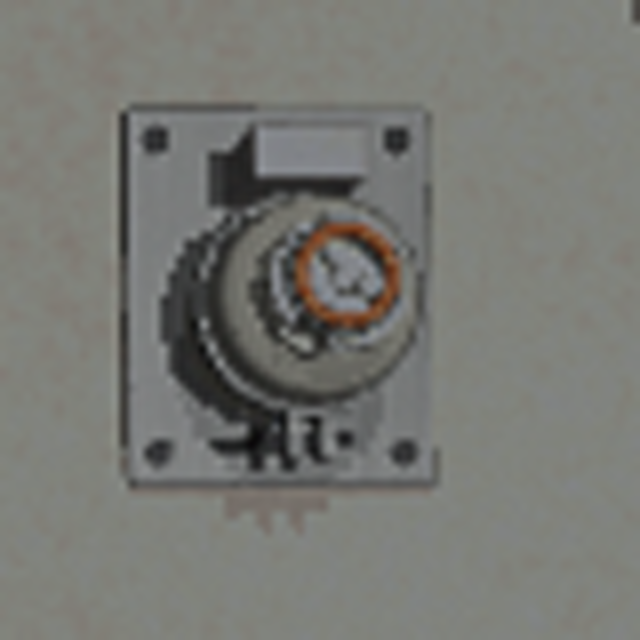

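```bash
python3 - <<'E'
from station import *
import numpy as np, time
from scipy.spatial.transform import Rotation as R
q=get_joint_pos();print(get_time())
def quat(a): # jaws along angle a from world x, tool down
    M=np.array([[np.cos(a),np.sin(a),0],[np.sin(a),-np.cos(a),0],[0,0,-1]])
    x=R.from_matrix(M).as_quat();return [x[3],*x[:3]]
for p in([.6066,.2136,.1],[.6066,.2136,.004],[.564,-.14,.2],[.564,-.14,.145]):
    for a in range(-180,181,45):
        j=inverse_kinematics(p,quat(np.radians(a)));print(p,a,None if j is None else np.round(j,2))
print(get_time())
E
```

```text
0.1
[0.6066, 0.2136, 0.1] -180 None
[0.6066, 0.2136, 0.1] -135 None
[0.6066, 0.2136, 0.1] -90 [ 0.32  0.6   1.66 -0.    0.88  1.89]
[0.6066, 0.2136, 0.1] -45 [ 0.32  0.6   1.66 -0.    0.88  1.11]
[0.6066, 0.2136, 0.1] 0 [ 0.32  0.6   1.66 -0.    0.88  0.32]
[0.6066, 0.2136, 0.1] 45 [ 0.32  0.6   1.66 -0.    0.88 -0.47]
[0.6066, 0.2136, 0.1] 90 [ 0.32  0.6   1.66 -0.    0.88 -1.25]
[0.6066, 0.2136, 0.1] 135 [ 0.32  0.6   1.66 -0.    0.88 -2.04]
[0.6066, 0.2136, 0.1] 180 None
[0.6066, 0.2136, 0.004] -180 None
[0.6066, 0.2136, 0.004] -135 None
[0.6066, 0.2136, 0.004] -90 [ 0.32  0.74  1.68 -0.    0.72  1.89]
[0.6066, 0.2136, 0.004] -45 [ 0.32  0.74  1.68 -0.    0.72  1.11]
[0.6066, 0.2136, 0.004] 0 [ 0.32  0.74  1.68 -0.    0.72  0.32]
[0.6066, 0.2136, 0.004] 45 [ 0.32  0.74  1.68 -0.    0.72 -0.47]
[0.6066, 0.2136, 0.004] 90 [ 0.32  0.74  1.68 -0.    0.72 -1.25]
[0.6066, 0.2136, 0.004] 135 [ 0.32  0.74  1.68 -0.    0.72 -2.04]
[0.6066, 0.2136, 0.004] 180 None
[0.564, -0.14, 0.2] -180 None
[0.564, -0.14, 0.2] -135 [-0.26  0.39  1.75 -0.    1.01  2.09]
[0.564, -0.14, 0.2] -90 [-0.26  0.39  1.75 -0.    1.01  1.31]
[0.564, -0.14, 0.2] -45 [-0.26  0.39  1.75 -0.    1.01  0.52]
[0.564, -0.14, 0.2] 0 [-0.26  0.39  1.75 -0.    1.01 -0.26]
[0.564, -0.14, 0.2] 45 [-0.26  0.39  1.75 -0.    1.01 -1.05]
[0.564, -0.14, 0.2] 90 [-0.26  0.39  1.75 -0.    1.01 -1.83]
[0.564, -0.14, 0.2] 135 None
[0.564, -0.14, 0.2] 180 None
[0.564, -0.14, 0.145] -180 None
[0.564, -0.14, 0.145] -135 [-0.26  0.46  1.78 -0.    0.9   2.09]
[0.564, -0.14, 0.145] -90 [-0.26  0.46  1.78 -0.    0.9   1.31]
[0.564, -0.14, 0.145] -45 [-0.26  0.46  1.78 -0.    0.9   0.52]
[0.564, -0.14, 0.145] 0 [-0.26  0.46  1.78 -0.    0.9  -0.26]
[0.564, -0.14, 0.145] 45 [-0.26  0.46  1.78 -0.    0.9  -1.05]
[0.564, -0.14, 0.145] 90 [-0.26  0.46  1.78 -0.    0.9  -1.83]
[0.564, -0.14, 0.145] 135 None
[0.564, -0.14, 0.145] 180 None
0.1
```

```bash
cat >> h.py <<'E'
from scipy.spatial.transform import Rotation as R
def quat(deg):
    a=np.radians(deg)
    M=np.array([[np.cos(a),np.sin(a),0],[np.sin(a),-np.cos(a),0],[0,0,-1]])
    x=R.from_matrix(M).as_quat();return [x[3],*x[:3]]
E
python3 - <<'E'
from station import *
from h import *
p=np.array([.6066,.2136,0])
def t(s): print(s,round(get_time(),2),np.round(get_tcp_pos(),4),get_grip_width())
move_pose(p+[0,0,.08],quat(90));t('above')
movel(p+[0,0,.005],v=.12);t('down')
command_gripper(0.55);t('grip1')
command_gripper(0.85);t('open')
movel(p+[0,0,.033],v=.15)
move_pose(p+[0,0,.033],quat(0));t('rot')
movel(p+[0,0,.005],v=.12);t('down')
cv2.imwrite("pics/top1.png",read_camera("top")[:,:,::-1])
command_gripper(0.0);t('grip2')
print(get_ft_force())
E
```

```text
above 3.24 [0.607  0.2129 0.0802] 1.001355466734726
down 4.02 [0.607  0.2137 0.0053] 1.0020928077335818
grip1 4.59 [0.6068 0.2137 0.0054] 0.6559601005071282
open 5.08 [0.6066 0.2136 0.0049] 0.8519164748902435
rot 6.82 [0.6063 0.2135 0.0325] 0.8477635453342837
down 7.2 [0.6059 0.2134 0.0042] 0.8501299070059416
grip2 7.66 [0.607  0.2138 0.0056] 0.6538911009217205
[-0.38161299 -0.20331985  3.64712541]
```

```bash
python3 - <<'E'
from station import *
from h import *
def t(s): print(s,round(get_time(),2),np.round(get_tcp_pos(),4),get_grip_width(),np.round(get_ft_force(),2))
p=np.array(get_tcp_pos())
movel([.6066,.2136,.25],v=.25);t('lift')
move_pose([.5641,-.1405,.20],quat(-50));t('over')
wait(.2);t('w')
for n in('top','scene'):
    im=read_camera(n);cv2.imwrite(f"pics/{n}2.png",im[:,:,::-1])
E
python3 - <<'E'
import cv2
a=cv2.imread("pics/top2.png");b=cv2.imread("pics/scene2.png")
c=cv2.resize(a[150:250,300:400],(400,400),interpolation=cv2.INTER_CUBIC);d=cv2.resize(b[110:260,170:320],(400,400),interpolation=cv2.INTER_CUBIC)
import numpy as np;cv2.imwrite("pics/c2.png",np.hstack([c,d]))
E
```

```text
lift 8.79 [0.6056 0.2133 0.2484] 0.6582296955768888 [-0.04 -1.11 -0.19]
over 10.14 [ 0.5646 -0.1397  0.2001] 0.6563447984000128 [ 0.77  1.05 -0.61]
w 10.34 [ 0.5645 -0.1395  0.2001] 0.6553184989499948 [-0.52  0.72  0.04]
```

View pics/c2.png

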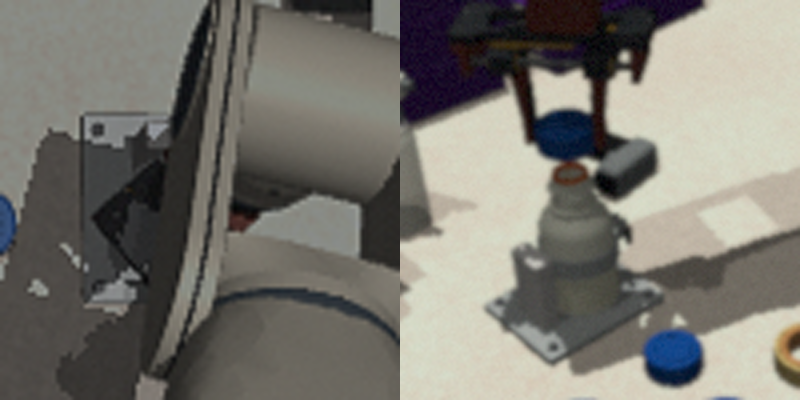

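```bash
python3 - <<'E'
from h import *
b=cv2.imread("pics/scene2.png");x0,y0,w=210,145,60;k=10
c=cv2.resize(b[y0:y0+w,x0:x0+w],(600,600),interpolation=cv2.INTER_NEAREST)
c=cv2.convertScaleAbs(c,alpha=1.6)
def dr(H,col): cv2.polylines(c,[np.round((H.reshape(-1,2)+.5-[x0,y0])*k).astype(np.int32)],True,col,1)
dr(hullcent([.5645,-.1396,.195],'scene',.029,.0255)[2],(0,255,0))
dr(hullcent([.5645,-.1396,.16],'scene',.0185,.0045)[2],(255,255,0))
cv2.imwrite("pics/ov2.png",c)
E
```

```text
(no output)
```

View pics/ov2.png

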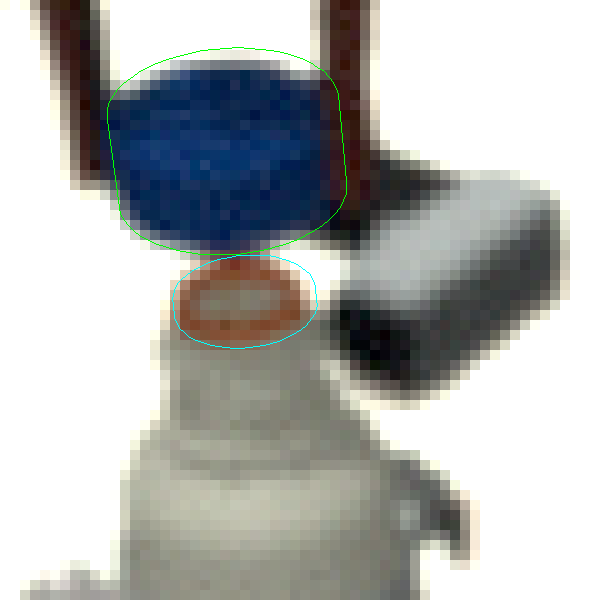

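```bash
python3 - <<'E'
from station import *
from h import *
def t(s): print(s,round(get_time(),2),np.round(get_tcp_pos(),4),np.round(get_ft_force(),2),np.round(get_ft_torque(),3))
movel([.5643,-.1408,.160],v=.08);t('a')
print(movel([.5643,-.1408,.147],v=.02,until_force=5));t('b')
wait(.1);t('c')
E
```

```text
a 11.09 [ 0.5643 -0.1408  0.1597] [ 0.82  0.08 -0.32] [-0.069  0.004  0.013]
True
b 11.57 [ 0.5646 -0.1409  0.1521] [-0.41 -0.09  6.08] [0.011 0.147 0.021]
c 11.67 [ 0.5646 -0.1409  0.1522] [-0.93  0.18  6.59] [-0.011  0.147 -0.028]
```

```bash
cat > ccw.py <<'E'
from station import *
from h import *
import sys
N=int(sys.argv[1]); step=float(sys.argv[2])
def fz(): return np.mean([get_ft_force()[2] for _ in range(5)])
X,Y=.5643,-.1408
M=R.from_quat(np.roll(get_ee_rot(),-1)).as_matrix(); yaw=np.degrees(np.arctan2(M[1,0],M[0,0]))
z=get_tcp_pos()[2]
if len(sys.argv)>3: z=float(sys.argv[3])
for i in range(N):
    yaw+=step
    movel([X,Y,z],quat(yaw),v=.02)
    f=fz(); p=get_tcp_pos()
    print(i,round(get_time(),2),round(yaw,1),'zc %.4f z %.4f F %.1f'%(z,p[2],f),np.round(get_ft_torque(),2),np.round(get_ft_force(),1))
    if f>30: print('HIGH');break
    if f<3:
        r=movel([X,Y,max(z-.008,.1465)],v=.03,until_force=5); p=get_tcp_pos(); z=p[2]
        print('  descend',r,round(get_time(),2),'z %.4f F %.1f'%(z,fz()))
        if z<.1487: print('DROPPED');break
    else: z+=np.clip((f-7)*.00005,-.0006,.0006)
E
python3 ccw.py 3 5
```

```text
0 11.92 -45.0 zc 0.1522 z 0.1526 F 4.1 [ 0.03 -0.23 -0.03] [ 1.1 -0.   4.1]
1 12.17 -40.0 zc 0.1520 z 0.1526 F 6.5 [0.05 0.14 0.11] [-0.7 -0.4  6.5]
2 12.42 -35.0 zc 0.1520 z 0.1520 F 3.6 [-0.23  0.1   0.08] [-1.2 -1.5  3.6]
```

```bash
python3 ccw.py 14 5
```

```text
0 12.67 -30.2 zc 0.1520 z 0.1515 F -0.0 [ 0.   -0.09 -0.  ] [-0.3  0.3 -0. ]
  descend True 12.88 z 0.1498 F 7.3
1 13.12 -25.2 zc 0.1498 z 0.1502 F 4.4 [-0.13 -0.04  0.03] [ 0.3 -1.2  4.4]
2 13.38 -20.2 zc 0.1497 z 0.1504 F 7.5 [0.01 0.06 0.07] [-0.5  0.2  7.5]
3 13.62 -15.2 zc 0.1497 z 0.1507 F 9.0 [-0.01  0.18  0.15] [-0.2 -0.8  9. ]
4 13.88 -10.2 zc 0.1498 z 0.1510 F 12.0 [0.04 0.33 0.09] [-1.   0.1 12. ]
5 14.12 -5.2 zc 0.1500 z 0.1514 F 12.0 [0.14 0.31 0.08] [-1.1  2.4 12. ]
6 14.38 -0.2 zc 0.1503 z 0.1517 F 13.7 [0.17 0.38 0.07] [-1.2  1.3 13.7]
7 14.62 4.8 zc 0.1506 z 0.1520 F 12.7 [0.14 0.39 0.05] [-1.8  2.4 12.7]
8 14.88 9.8 zc 0.1509 z 0.1523 F 13.5 [0.24 0.44 0.02] [-2.8  1.3 13.5]
9 15.12 14.8 zc 0.1512 z 0.1527 F 13.6 [0.22 0.49 0.01] [-1.8  2.4 13.6]
10 15.38 19.8 zc 0.1516 z 0.1530 F 13.4 [0.28 0.44 0.05] [-2.8  2.9 13.4]
11 15.62 24.8 zc 0.1519 z 0.1533 F 13.6 [0.24 0.48 0.02] [-2.6  3.  13.6]
12 15.88 29.8 zc 0.1522 z 0.1536 F 13.7 [0.26 0.47 0.  ] [-3.1  2.6 13.7]
13 16.12 34.8 zc 0.1526 z 0.1538 F 12.1 [0.19 0.38 0.09] [-2.3  1.3 12.1]
```

```bash
python3 ccw.py 12 4 0.1528
```

```text
0 16.38 38.6 zc 0.1528 z 0.1537 F 8.4 [0.27 0.02 0.16] [-0.2  1.   8.4]
1 16.62 42.6 zc 0.1529 z 0.1535 F 7.8 [0.25 0.18 0.06] [-1.   0.7  7.8]
2 16.88 46.6 zc 0.1529 z 0.1525 F 0.7 [-0.14 -0.04 -0.01] [-0.1 -2.   0.7]
  descend False 17.24 z 0.1465 F 3.4
DROPPED
```

```bash
cat > cw.py <<'E'
from station import *
from h import *
import sys
N=int(sys.argv[1]); step=float(sys.argv[2]); z=float(sys.argv[3]); lim=float(sys.argv[4]); yaw=float(sys.argv[5])
X,Y=.5643,-.1408
for i in range(N):
    yaw-=step; z-=.000065*step
    movel([X,Y,z],quat(yaw),v=.02)
    f=get_ft_force(); p=get_tcp_pos(); m=get_ft_torque()
    M=R.from_quat(np.roll(get_ee_rot(),-1)).as_matrix(); ya=np.degrees(np.arctan2(M[1,0],M[0,0]))
    print(i,round(get_time(),2),round(yaw,1),round(ya,1),'zc %.4f z %.4f'%(z,p[2]),np.round(f,1),np.round(m,2))
    if abs(m[2])>lim or abs(f[2])>25: print('LIMIT');break
    z+=np.clip((f[2]-5)*.00004,-.0004,.0004)
E
python3 cw.py 8 5 .1472 .5 46.6
```

```text
0 17.49 41.6 41.7 zc 0.1469 z 0.1469 [ 0.4 -0.3  3.2] [ 0.04 -0.08  0.01]
1 17.74 36.6 36.8 zc 0.1465 z 0.1466 [-0.6  0.2  3.2] [ 0.02 -0.09 -0.04]
2 17.99 31.6 31.8 zc 0.1461 z 0.1462 [0.5 0.1 3.5] [ 0.01 -0.04 -0.09]
3 18.24 26.6 26.9 zc 0.1457 z 0.1459 [ 0.2 -0.8  4.4] [ 0.01 -0.1   0.01]
4 18.49 21.6 21.8 zc 0.1453 z 0.1456 [-0.3 -0.1  5.7] [-0.05 -0.02 -0.08]
5 18.74 16.6 16.8 zc 0.1450 z 0.1454 [ 0.2 -0.3  5.9] [-0.02  0.02 -0.08]
6 18.99 11.6 11.8 zc 0.1448 z 0.1452 [-1.1 -0.6  6. ] [ 0.03 -0.03 -0.05]
7 19.24 6.6 6.8 zc 0.1445 z 0.1450 [ 0.3 -0.6  5.5] [-0.02  0.01 -0.03]
```

```bash
python3 cw.py 5 5 .1445 .4 6.6 && python3 cw.py 12 2.5 .1438 .5 -18.4
```

```text
0 19.49 1.6 1.8 zc 0.1442 z 0.1448 [0.6 0.5 7.5] [-0.02  0.06 -0.04]
1 19.74 -3.4 -3.2 zc 0.1439 z 0.1446 [0.2 0.  7.2] [-0.05 -0.    0.01]
2 19.99 -8.4 -8.2 zc 0.1437 z 0.1445 [ 0.3 -0.4  7.8] [-0.    0.05 -0.07]
3 20.24 -13.4 -13.2 zc 0.1435 z 0.1443 [-0.3  0.3  9. ] [-0.04  0.05 -0.09]
4 20.49 -18.4 -18.2 zc 0.1433 z 0.1442 [-0.9 -0.4  8.4] [-0.    0.06 -0.03]
0 20.74 -20.9 -20.7 zc 0.1436 z 0.1445 [-0.1 -1.2  8.8] [-0.01  0.   -0.04]
1 20.99 -23.4 -23.2 zc 0.1436 z 0.1444 [ 0.6 -0.   8.5] [-0.04  0.08 -0.02]
2 21.24 -25.9 -25.7 zc 0.1436 z 0.1444 [-0.6  0.8  8. ] [-0.02  0.02 -0.07]
3 21.49 -28.4 -28.2 zc 0.1436 z 0.1443 [-0.5  0.6  7.6] [-0.03  0.   -0.07]
4 21.74 -30.9 -30.7 zc 0.1435 z 0.1442 [-0.6 -0.2  8.4] [-0.03  0.01 -0.03]
5 21.99 -33.4 -33.1 zc 0.1435 z 0.1441 [-0.2 -2.6  8.3] [-0.24  0.09  0.24]
6 22.24 -35.9 -35.6 zc 0.1434 z 0.1441 [-0.2 -2.6  7. ] [-0.49 -0.06  0.44]
7 22.49 -38.4 -38.0 zc 0.1434 z 0.1440 [ 0.9 -2.8  5.8] [-0.47 -0.17  0.79]
LIMIT
```

The torque rose to about 0.8 N·m after roughly 80° clockwise, so the lid is at the stops. I'll release and check.

```bash
python3 - <<'E'
from station import *
from h import *
def t(s): print(s,round(get_time(),2),np.round(get_tcp_pos(),4),get_grip_width(),np.round(get_ft_force(),2),np.round(get_ft_torque(),2))
t('0')
command_gripper(0.9);t('open')
movel([.5643,-.1408,.25],v=.15);t('up')
move_pose([.40,.15,.30],quat(-40));wait(.3);t('away')
for n in('top','scene'):
    im=read_camera(n);cv2.imwrite(f"pics/{n}3.png",im[:,:,::-1])
a=cv2.imread("pics/top3.png");b=cv2.imread("pics/scene3.png")
def ov(img,n,x0,y0,w=50,k=8):
    c=cv2.resize(img[y0:y0+w,x0:x0+w],(w*k,w*k),interpolation=cv2.INTER_NEAREST)
    H=hullcent([.5643,-.1408,.16-.0079-.01275],n,.029,.0255)[2]
    cv2.polylines(c,[np.round((H.reshape(-1,2)+.5-[x0,y0])*k).astype(np.int32)],True,(0,255,0),1);return c
cv2.imwrite("pics/ov3.png",np.hstack([ov(a,'top',322,175),ov(b,'scene',208,155)]))
for n,near in(("top",(347,200)),("scene",(234,178))):
    im=cv2.imread(f"pics/{n}3.png")[:,:,::-1].copy()
    bb=blob(mask(im,'blue'),near)
    if bb is None: print(n,'none');continue
    c,st,_=bb
    for rel in(-.0079,-.0047):
        f=lambda p:hullcent([p[0],p[1],.16+rel-.01275],n,.029,.0255)[0]-c
        r=least_squares(f,[.564,-.14]);print(n,c,st,rel,r.x)
E
```

```text
0 22.49 [ 0.5652 -0.1415  0.144 ] 0.6554197523894971 [ 0.94 -2.82  5.81] [-0.47 -0.17  0.79]
open 23.04 [ 0.5641 -0.1408  0.1432] 0.9029172482520897 [-0.38 -0.14  0.06] [-0.05 -0.1  -0.08]
up 23.9 [ 0.5637 -0.1406  0.2492] 0.8986464415842196 [-0.13 -0.55  0.18] [ 0.   -0.03  0.04]
away 25.48 [0.4003 0.1495 0.2998] 0.8992976897567757 [-1.7   0.33  0.22] [0.04 0.   0.04]
top [347.55555556 198.35135135] [337 188  22  21 333] -0.0079 [ 0.56542938 -0.14094678]
top [347.55555556 198.35135135] [337 188  22  21 333] -0.0047 [ 0.56501134 -0.14038035]
scene [233.47546012 178.02453988] [223 169  22  19 326] -0.0079 [ 0.56632248 -0.14073373]
scene [233.47546012 178.02453988] [223 169  22  19 326] -0.0047 [ 0.56903114 -0.13668345]
```

View pics/ov3.png

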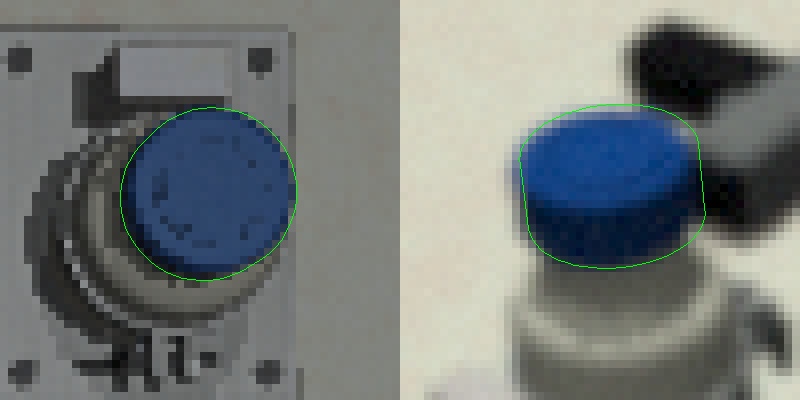

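View pics/top3.png

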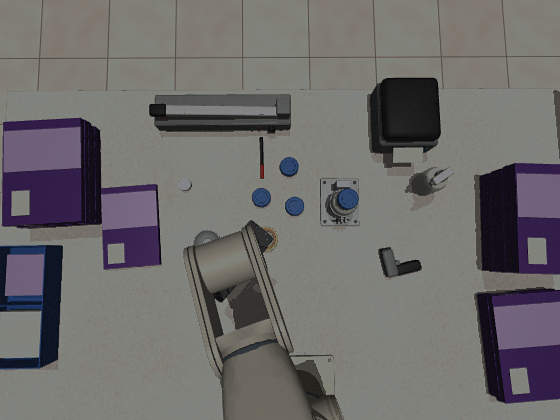

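The lid sits level and centred. Top shows it at (347.6,198.4) and scene at (233.5,178.0). The two cameras agree within 1 mm on its position at the fully-home height, and differ by about 5 mm at the dropped-in height. The bystanders are in place and the robot is clear, so I'm handing in.

```bash
python3 - <<'E'
from station import *
job_done();print(get_time())
E
```

```text
the job is handed in; nothing more can be done
the job is handed in; nothing more can be done
```

The leftmost blue lid is screwed home on the jar and released. I handed the job in at about 25.6 s of the 61 s allowed, and no verdict was reported.

**What I did**
- I pinched the lid in two directions to centre it, lifted it and set it on the neck at about 6 N.
- **Finding the thread:** I turned it anticlockwise about 97° at no more than 14 N. It first came off a rib with a 2 mm fall, then climbed a ridge and dropped into the thread starts.
- **Tightening:** I turned it clockwise about 85°. It sank onto the seal and met the stops, and I quit at 0.8 N·m, which is hand-tight.

**Last checks**
- **Height:** just before release, the tool height put the lid's half-height point about 8.2 mm below the lip, against 7.9 mm at the stops. That 0.3 mm difference is within tool-reading noise. I did not touch-measure the height after letting go.
- **Position:** in the pictures after release, the lid looks level and fits the fully-home height. The two cameras agree within 1 mm there, but disagree by about 5 mm if I assume it had only dropped in. They place it 1–2 mm in x from the rim position I used, which is within calibration error.
- **Surroundings:** the gripper is open and clear of everything. In the last top view the bystanders look unmoved, but the arm partly covers the dish and the tape.

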